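# Seat a setting ring in a three-point nest

### The job

Set the big steel setting ring flat on the two rails of the three-point nest, between the two posts and the sliding clamp, and let go of it. Then push the clamp up until its spring nose and both posts bear firmly on the ring and it cannot rock, but gently: do not force the spring nose hard against its end. Leave the clamp closed by itself, and leave the small ring, the weight and the plug gauge where they are.

Things in the scene. Friction and masses are not known exactly. Their poses are not given: they have to be found in the camera images.
- ring_gauge: The big setting ring: plain steel ring, outside diameter 52 mm, 14 mm high, 0.13 to 0.23 kg, lying flat on the table; its bore can be ignored. Origin at the centre of its underside, z up. Grip it across the outside.
- nest: Three-point nest, fixed to the table: aluminium base plate 10 mm thick, nest x -105 to +70 mm, y -48 to +48 mm. Origin on the table, at the loading place; +x is the way the clamp closes. Loaded with its centre at x -3 to 0, y 0, the ring is clear of posts and clamp; beyond y +-26 mm nothing there (x -28 to +15 mm) rises above the base plate.
- nest_rails (a point): Point at the loading place, level with the tops of the two rest rails, 14 mm above the table. The rails run along nest x (-30 to +44 mm) at y +-16 mm, 6 mm wide, and carry the ring.
- nest_slots (a point): Point on the base plate amid the slots of the grey stop bar (nest x 46 mm), not on the bar. The bar has two steel posts (10 mm thick, at nest y +-22 mm, tops 30 mm above the table) that take the ring as a V. It is locked and cannot be pushed, but was set by hand: the ring bears on both posts with its centre at y 0 and an x from +4 to +20 mm, unmeasured, to be felt.
- clamp: Clamp sliding along nest x, axes as the nest's. Origin on the table under its nose tip, nose out; starts 42 to 58 mm on the -x side of the nest's origin, can reach +4 mm. A friction of about 8 N holds it where it is left: 8 N at the tab move it, up to 1 N more while it slides the ring, then 8 N plus the spring's force once the posts bear. A spring force over 8 N pushes it back.
- clamp_nose (a point): Centre of the face of the clamp's spring nose when fully out: a flat round steel button 14 mm across, 21 mm above the table, facing nest +x, polished like posts, rails and ring (friction about 0.15), so that the posts centre the ring. It gives 1.5 N per mm and meets its end at 8 mm (12 N).
- clamp_tab (a point): Middle of the clamp's upright dark steel tab, 46 mm above the table, 27 mm behind the nose tip: 24 mm long in nest x, 14 mm thick in y, 30 to 63 mm above the table; grip it across y or push it. Below it is a grey block 30 mm long (x), 36 mm wide, top 30 mm above the table.
- steel_ring: The small steel ring, 28 mm diameter, 6 mm high, lying on the table; not used. Origin at the centre of its underside.
- weight: A brass-coloured weight with a knob, 34 mm diameter, 42 mm high, standing on the table; not used. Origin at the centre of its underside.
- plug_gauge: A steel plug gauge, 18 mm thick and 96 mm long along its y, lying on the table; not used. Origin under its middle.
Not all that is in view belongs to the job. Of the things that look like the ring_gauge, the smaller one is meant.

How it is judged:
By the outcome, as a careful person would: the job done as asked, in the order asked, and still so for the second after the job is handed in, with the robot touching nothing.
It also fails if it takes over 67 s, if anything falls off the work surface, if the arm or the gripper's body presses on something with over 40 N, if the wrist force passes 120 N, or if a joint passes its speed limit or range.

### The arm

A 7-joint arm with a two-finger parallel gripper is mounted at the origin on a cart in front of the work surface, level with it; the furniture and walls round the work are solid. World frame = base frame: x ahead of the robot, y to its left, z up, the work surface at z = 0. Lengths are in m, angles in rad, forces in N, time in s.
With the tool pointing down it reaches from about 0.425 to 0.875 m from the base axis. Payload 4.7 kg.
Tool frame: the origin (TCP) lies midway between the tips of the shut fingers; the grasp point (between the pads) lies 19 mm behind it; x points along the fingers, y is the direction in which the jaws open and shut, and the axes are right-handed (so a half turn about x gives the same grasp; the last joint's range is limited). The gripper opens to 87 mm and grips with 3 to 60 N. Pads are 19 mm wide; open, the fingers measure 117 mm over their backs; the gripper's body (75 mm by 190 mm) begins 51 mm behind the grasp point.
Start: joints at [1.243, 0.321, -0.07, 1.45, 0.023, 1.371, -0.057], TCP at [0.218, -0.612, 0.223] pointing down, gripper open.
Joint ranges: [-2.86, 2.86], [-0.3, 2.09], [-1.38, 1.24], [0.06, 2.45], [-1.56, 4.7], [0.09, 2.05], [-2.69, 2.69]. Speed limits (rad/s): [2.57, 2.57, 3.14, 3.14, 3.14, 3.14, 3.14].

### API

Orientations are given as a rotation vector (axis times angle).
In Python, from bench import ctrl gives the robot as it stands. The module is installed in compiled form; this text tells all that it offers.
- The arm moves only by the shell command python3 -m jog 'ROWS' [FORCE]. ROWS is JSON, a list of rows, each an object with "rot": the turn, a rotation vector about the tool's x, y, z in units of 5 degrees (1.0 is 5 degrees), a list of three; "travel": the shift along the tool's x, y, z in units of 0.3 m (1.0 is 0.3 m), a list of three; "jaw": the closure, from -1 (fully open) to 1 (shut), so that 0 is half open. In form: [{"rot": [ax, ay, az], "travel": [tx, ty, tz], "jaw": jaw}, ...]. A call has 1 to 8 rows; each row shifts and turns the commanded pose from where the row before left it, along the tool's axes as they then stand; what a row does not reach is not made up. A row lasts 1/10 s, in which the tool goes at most 50 mm and 8.59 degrees, less where a joint would pass 70% of its speed; a pose out of reach is approached as far as the arm can. A call with a number of a shift or a turn outside -1 to 1 is refused whole. A call with a gripper value outside its range is refused whole. The fingers move at their own pace and stop on an object; FORCE is the grip in N (left out, the last holds). Time passes only in rows, so rows that do not move let the fingers close. It gives the time, the measured TCP pose, the force and the opening at its end, in the units of the state.
- ctrl.get_state(): the state, without advancing time (a new reading comes with each control period).
- ctrl.get_image(name): name is "scene" or "top" or "wrist"; returns the picture (400x640x3 uint8, red, green, blue); there is no depth.
- ctrl.camera_model(name): a dict with "mtx" (3x3 intrinsics, pixels), "extrinsics" (4x4, takes a point from world to camera coordinates); the wrist camera has in their place "hand_eye" (4x4, takes a point from camera to tool coordinates, whose origin is the TCP and whose axes are the tool frame's). Camera axes: x right, y up, looking along -z (the intrinsics and any distortion apply to the point x, -y, -z); pixel columns grow to the right and rows downward; lengths in m; the calibration is good to about 2 mm. A picture is of the moment at which its call begins: read the wrist's pose just before it. camera_model takes no time and is no camera call.
- ctrl.close_job(): hands the job in, once; it reports no verdict.
The state is a dict: "time": time; "joint_positions": joint angles; "qd": joint speeds; "joint_torque": joint torques, N m; "position": TCP position; "tool_rot": TCP orientation; "ft_force": force on the tool from outside, world axes, zero at the start; "torque": the same for the moment, N m; "grip_width": opening from 0.0 (shut) to 1.0 (fully open).
Only numpy, scipy, OpenCV 4.12 (cv2) and the standard library are available. Lean on these libraries where they do the work, as an engineer would, in place of code of your own. Each camera call takes 0.05 s, during which the arm holds its last target.

## Working session

There is one attempt and no reset: what is moved stays moved. The work goes in short steps, Python scripts to look and compute and a shell command to move; the robot and the scene stay as the last step left them, time stands still between calls to the robot, and variables do not carry over. Pictures are saved under pics/ and viewed, and the job is handed in when it is done.

```bash
mkdir -p pics; ls
python3 - <<'E'
from bench import ctrl
import cv2,numpy as np
np.set_printoptions(precision=4,suppress=True)
s=ctrl.get_state();print(s)
for n in("scene","top"):
    cv2.imwrite(f"pics/{n}0.png",ctrl.get_image(n)[:,:,::-1]);
for n in("scene","top","wrist"):print(n,ctrl.camera_model(n))
E
```

```text
pics
{'time': 0.0, 'joint_positions': array([ 1.2431,  0.3218, -0.0701,  1.4516,  0.0226,  1.3708, -0.0569]), 'qd': array([ 0.0015, -0.0007,  0.0021, -0.0019,  0.0013,  0.0015,  0.0008]), 'joint_torque': array([ -0.0002, -49.1275,  -0.404 , -31.2529,  -0.0638,   0.0437,
         0.0002]), 'position': array([ 0.2176, -0.6119,  0.2215]), 'tool_rot': array([ 2.0362,  0.3533, -2.0371]), 'ft_force': array([-0.0428, -0.1263,  0.1977]), 'torque': array([0.0253, 0.0119, 0.0417]), 'grip_width': 1.0010083401079557}
scene {'mtx': array([[465.2741,   0.    , 326.3503],
       [  0.    , 465.2741, 193.8798],
       [  0.    ,   0.    ,   1.    ]]), 'extrinsics': array([[ 0.8761,  0.4819,  0.0144, -0.352 ],
       [-0.3297,  0.5772,  0.7471,  0.2178],
       [ 0.3517, -0.6593,  0.6646, -1.7358],
       [ 0.    ,  0.    ,  0.    ,  1.    ]])}
top {'mtx': array([[384.5393,   0.    , 317.2601],
       [  0.    , 384.5393, 204.6929],
       [  0.    ,   0.    ,   1.    ]]), 'extrinsics': array([[-0.0145, -0.9999, -0.009 , -0.1892],
       [ 0.9875, -0.0157,  0.1568, -0.5105],
       [-0.1569, -0.0066,  0.9876, -1.0192],
       [ 0.    ,  0.    ,  0.    ,  1.    ]])}
wrist {'mtx': array([[301.1036,   0.    , 314.9201],
       [  0.    , 301.1036, 199.7834],
       [  0.    ,   0.    ,   1.    ]]), 'hand_eye': array([[ 0.0006,  0.2462, -0.9692, -0.1619],
       [ 1.    , -0.0003,  0.0005,  0.0003],
       [-0.0001, -0.9692, -0.2462, -0.066 ],
       [ 0.    ,  0.    ,  0.    ,  1.    ]])}
```

View pics/scene0.png

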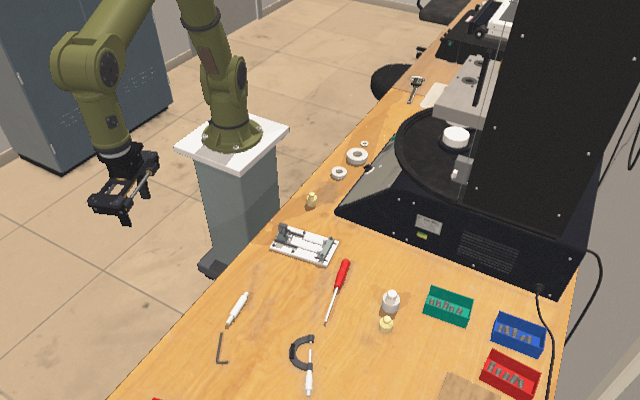

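View pics/top0.png

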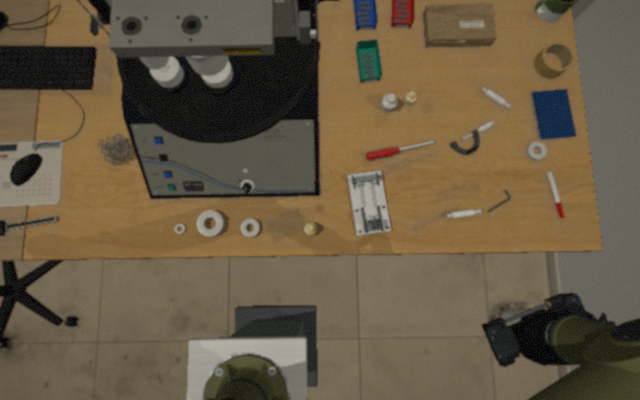

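The top view shows ring candidates at (210,223), (250,227), (180,229, tiny) and a white ring at (537,150). The nest is at (369,203). Next I enlarge these and measure them.

```bash
cat > h.py <<'E'
from bench import ctrl
import cv2,numpy as np
from scipy.spatial.transform import Rotation as R
np.set_printoptions(precision=4,suppress=True)
def cam(n,s=None):
    m=ctrl.camera_model(n)
    if 'extrinsics' in m: return m['mtx'],np.array(m['extrinsics'])
    T=np.eye(4);T[:3,:3]=R.from_rotvec(s['tool_rot']).as_matrix();T[:3,3]=s['position']
    return m['mtx'],np.linalg.inv(T@m['hand_eye'])
def w(c,u,v,z):
    K,E=c;d=np.array([(u-K[0,2])/K[0,0],-(v-K[1,2])/K[1,1],-1.])
    Rm=E[:3,:3];o=-Rm.T@E[:3,3];d=Rm.T@d
    return o+d*(z-o[2])/d[2]
def p(c,X):
    K,E=c;q=E[:3,:3]@np.array(X)+E[:3,3]
    return np.array([K[0,2]-K[0,0]*q[0]/q[2],K[1,2]+K[1,1]*q[1]/q[2]])
def crop(src,dst,x0,y0,x1,y1,k):
    im=cv2.imread(src)[y0:y1,x0:x1]
    cv2.imwrite(dst,cv2.resize(im,None,fx=k,fy=k,interpolation=cv2.INTER_CUBIC))
def shot(n,f):
    s=ctrl.get_state();im=ctrl.get_image(n);cv2.imwrite(f,im[:,:,::-1]);return s,cam(n,s)
E
python3 - <<'E'
from h import *
crop("pics/top0.png","pics/c1.png",160,205,280,250,6)
crop("pics/top0.png","pics/c2.png",335,160,405,245,7)
c=cam("top")
for u,v in((210,223),(250,227),(180,229),(537,150),(311,229),(369,203)):print(u,v,w(c,u,v,0.014))
print("px/m",p(c,[.45,0,.014])-p(c,[.45,.052,.014]))
E
```

```text
210 223 [0.4644 0.1049 0.014 ]
250 227 [ 0.4514 -0.0076  0.014 ]
180 229 [0.4488 0.1887 0.014 ]
537 150 [ 0.6605 -0.8295  0.014 ]
311 229 [ 0.4432 -0.1783  0.014 ]
369 203 [ 0.5141 -0.3426  0.014 ]
px/m [18.5538 -0.2844]
```

View pics/c1.png

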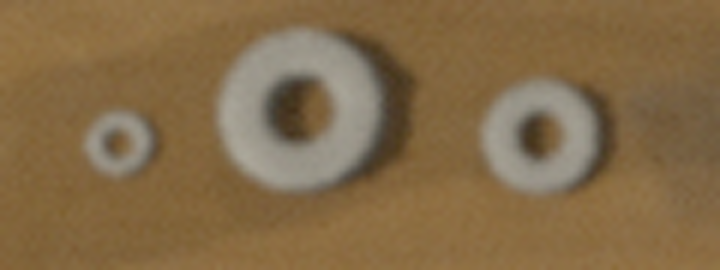

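View pics/c2.png

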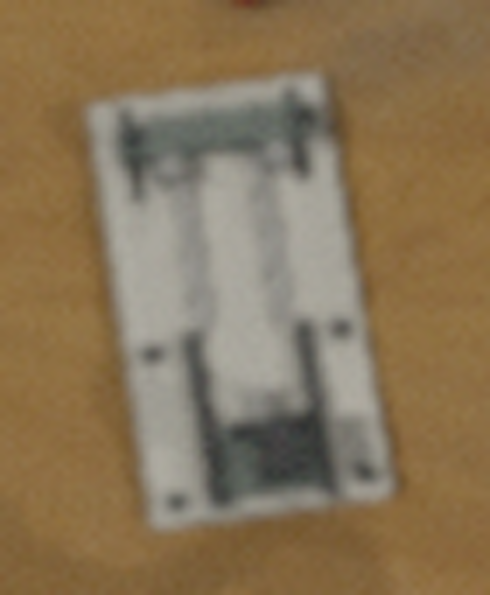

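Sizes from the crop: (250,227) is about 19.7 px, so 54 mm, which fits the 52 mm ring. (210,223) is about 77 mm, the larger lookalike. (180,229) is the small ring. (537,150) is out of reach, probably tape. So the ring_gauge is (250,227). Next I work out the nest pose.

Run:
```python
from h import *
c=cam("top")
P=[(90,105),(325,72),(392,492),(152,527)]
W=np.array([w(c,335+x/7,160+y/7,.010)[:2] for x,y in P]);print(W)
L=np.array([[.07,.048],[.07,-.048],[-.105,-.048],[-.105,.048]])
a=W-W.mean(0);b=L-L.mean(0)
th=np.arctan2((b[:,0]*a[:,1]-b[:,1]*a[:,0]).sum(),(a*b).sum());Rt=np.array([[np.cos(th),-np.sin(th)],[np.sin(th),np.cos(th)]])
o=W.mean(0)-Rt@L.mean(0);print("th",np.degrees(th),"o",o,"res",(L@Rt.T+o-W)*1e3)
print("ring",w(c,160+541/6-.5+.5,205+136/6,.012))
s=ctrl.get_state();print(R.from_rotvec(s['tool_rot']).as_matrix())
s,cw=shot("wrist","pics/w0.png")
```

```text
[[ 0.5969 -0.2855]
 [ 0.6092 -0.3821]
 [ 0.4365 -0.4018]
 [ 0.424  -0.3056]]
th 6.74518895567767 o [ 0.534  -0.3417] res [[ 0.9877 -0.2677]
 [ 0.0122  0.9283]
 [-1.1221  0.0972]
 [ 0.1222 -0.7578]]
ring [ 0.4497 -0.0077  0.012 ]
[[-0.0007  0.3352 -0.9422]
 [ 0.0015 -0.9422 -0.3352]
 [-1.     -0.0017  0.0001]]
```

View pics/w0.png

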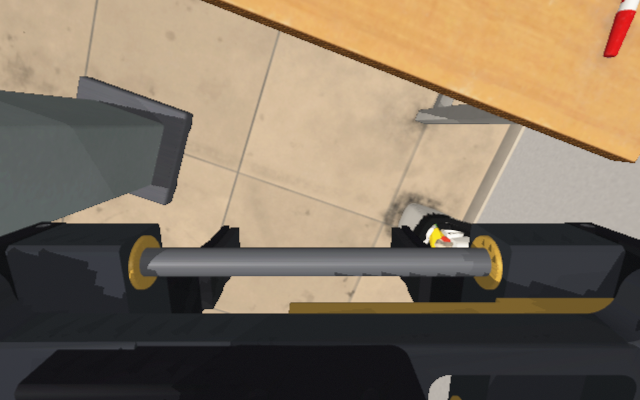

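```bash
python3 -m jog '[{"rot":[0,0,0],"travel":[0,-0.07,-0.11],"jaw":-1},{"rot":[0,0,0],"travel":[0,-0.07,-0.11],"jaw":-1},{"rot":[0,0,0],"travel":[0,-0.07,-0.11],"jaw":-1},{"rot":[0,0,0],"travel":[0,-0.07,-0.11],"jaw":-1},{"rot":[0,0,0],"travel":[0,-0.07,-0.11],"jaw":-1},{"rot":[0.86,0,0],"travel":[0,-0.07,-0.11],"jaw":-1},{"rot":[0.86,0,0],"travel":[0,-0.07,-0.11],"jaw":-1},{"rot":[0.86,0,0],"travel":[0,-0.07,-0.11],"jaw":-1}]'; python3 -m jog '[{"rot":[0,0,0],"travel":[0,0,0],"jaw":-1},{"rot":[0,0,0],"travel":[0,0,0],"jaw":-1},{"rot":[0,0,0],"travel":[0,0,0],"jaw":-1}]'
python3 - <<'E'
from h import *
s,c=shot("wrist","pics/w1.png")
print(s['position'],R.from_rotvec(s['tool_rot']).as_matrix())
E
```

```text
time: 0.95
position: [0.4173, -0.37, 0.2225]
tool_rot: [2.163, 0.123, -2.163]
ft_force: [0.3, -1.1, 0.1]
grip_width: 1.0
time: 1.25
position: [0.4158, -0.3725, 0.2223]
tool_rot: [2.161, 0.125, -2.163]
ft_force: [0.1, -0.1, -0.1]
grip_width: 1.001
[ 0.4158 -0.3725  0.2223] [[-0.0009  0.1152 -0.9933]
 [-0.0004 -0.9933 -0.1152]
 [-1.      0.0002  0.001 ]]
```

View pics/w1.png

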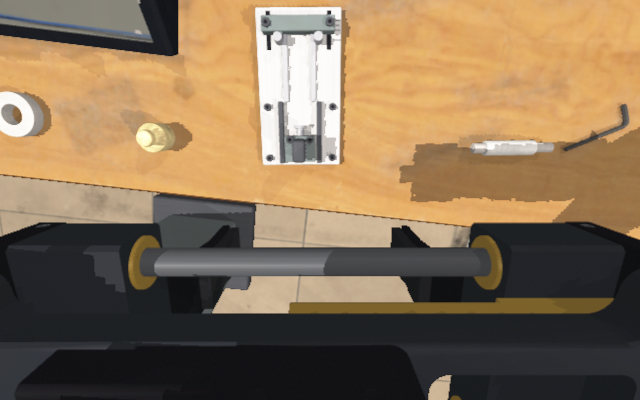

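The wrist view is clear. The nest is at (300,86), the weight at (155,137) and the ring at (17,115) at the left edge.

Run:
```python
from h import *
crop("pics/w1.png","pics/c3.png",240,0,360,180,3.3) if 0 else None
im=cv2.imread("pics/w1.png")[0:172,245:355];cv2.imwrite("pics/c3.png",cv2.resize(im,None,fx=3.4,fy=3.4,interpolation=cv2.INTER_CUBIC))
im=cv2.imread("pics/w1.png")[90:172,250:350];cv2.imwrite("pics/c4.png",cv2.resize(im,None,fx=7,fy=7,interpolation=cv2.INTER_CUBIC))
```

```text
(no output)
```

View pics/c3.png

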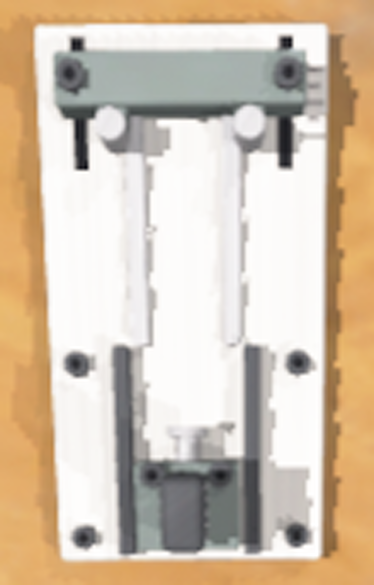

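View pics/c4.png

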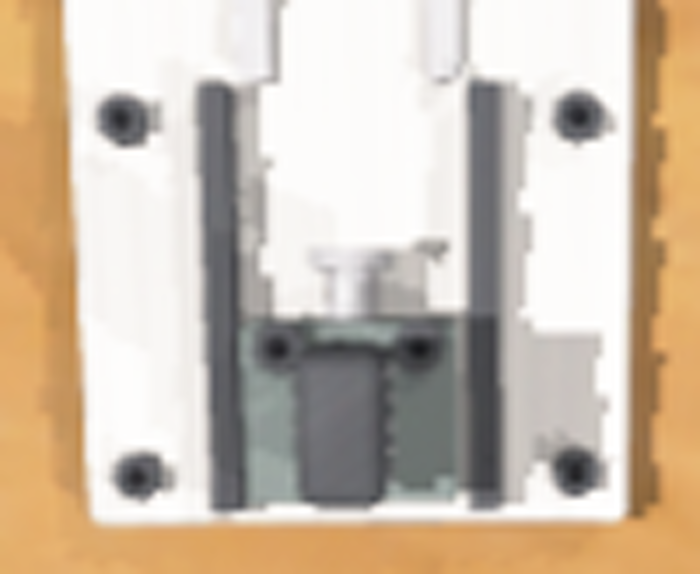

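```bash
cat >> h.py <<'E'
def nestfit(W):
    L=np.array([[.07,.048],[.07,-.048],[-.105,-.048],[-.105,.048]])
    a=W-W.mean(0);b=L-L.mean(0)
    th=np.arctan2((b[:,0]*a[:,1]-b[:,1]*a[:,0]).sum(),(a*b).sum());Rt=np.array([[np.cos(th),-np.sin(th)],[np.sin(th),np.cos(th)]])
    o=W.mean(0)-Rt@L.mean(0);return th,Rt,o,(L@Rt.T+o-W)*1e3
E
python3 - <<'E'
from h import *
s=ctrl.get_state();c=cam("wrist",s)
W=np.array([w(c,245+x/3.4,y/3.4,.010)[:2] for x,y in [(36,25),(326,28),(322,557),(62,560)]])
th,Rt,o,r=nestfit(W);print(np.degrees(th),o,r)
f=lambda u,v,z:print((Rt.T@(w(c,u,v,z)[:2]-o))*1e3)
f(250+348/7,90+252/7,.026)
f(250+348/7,90+348/7,.063);f(250+340/7,90+505/7,.063)
for x,y in((112,127),(250,126)):f(245+x/3.4,y/3.4,.030)
print("ring",w(c,16,115,.014))
E
```

```text
7.001444642792507 [ 0.5332 -0.3417] [[ 0.1542  0.8344]
 [ 1.9662 -0.9043]
 [-1.2065 -0.3798]
 [-0.914   0.4496]]
[-57.5301   0.2827]
[-71.1447  -1.2747]
[-94.6259   0.414 ]
[34.5388 21.4782]
[ 34.4924 -21.8277]
ring [ 0.4501 -0.0128  0.014 ]
```

```bash
python3 -m jog '[{"rot":[0,0,0],"travel":[0,-0.135,-0.026],"jaw":-1},{"rot":[0,0,0],"travel":[0,-0.135,-0.026],"jaw":-1},{"rot":[0,0,0],"travel":[0,-0.135,-0.026],"jaw":-1},{"rot":[0,0,0],"travel":[0,-0.135,-0.026],"jaw":-1},{"rot":[0,0,0],"travel":[0,-0.135,-0.026],"jaw":-1},{"rot":[0,0,0],"travel":[0,-0.135,-0.026],"jaw":-1},{"rot":[0,0,0],"travel":[0,-0.135,-0.026],"jaw":-1},{"rot":[0,0,0],"travel":[0,-0.135,-0.026],"jaw":-1}]'; python3 -m jog '[{"rot":[0,0,0],"travel":[0,0,0],"jaw":-1},{"rot":[0,0,0],"travel":[0,0,0],"jaw":-1},{"rot":[0,0,0],"travel":[0,0,0],"jaw":-1}]'
python3 - <<'E'
from h import *
s,c=shot("wrist","pics/w2.png")
print(s['position'],R.from_rotvec(s['tool_rot']).as_matrix())
print(p(c,[.45,-.0095,.007]))
E
```

```text
time: 2.1
position: [0.4409, -0.0422, 0.2227]
tool_rot: [2.163, 0.123, -2.162]
ft_force: [0.3, -0.1, 1.1]
grip_width: 0.999
time: 2.4
position: [0.4409, -0.0444, 0.2225]
tool_rot: [2.163, 0.122, -2.163]
ft_force: [0.8, 0.1, -0.1]
grip_width: 0.997
[ 0.4409 -0.0444  0.2225] [[-0.0002  0.1133 -0.9936]
 [-0.0004 -0.9936 -0.1133]
 [-1.      0.0004  0.0002]]
[287.8646 166.8016]
```

View pics/w2.png

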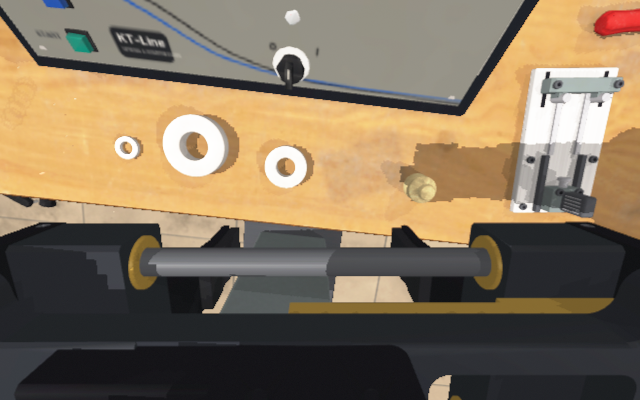

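The wrist view shows the target ring at (286,167), the larger lookalike at (195,145), the small ring at (126,148) and the weight at (420,187). I enlarge the target to confirm it and measure it.

Run:
```python
from h import *
crop("pics/w2.png","pics/c5.png",150,105,320,200,4.5)
s=ctrl.get_state();c=cam("wrist",s)
for r,(x,y) in ((.026,(.45,-.0095)),):
    a=np.array([p(c,[x+r*np.cos(t),y+r*np.sin(t),.014]) for t in np.linspace(0,6.28,40)]);print(a.min(0),a.max(0))
```

```text
[266.3443 146.3138] [308.4354 188.1888]
```

View pics/c5.png

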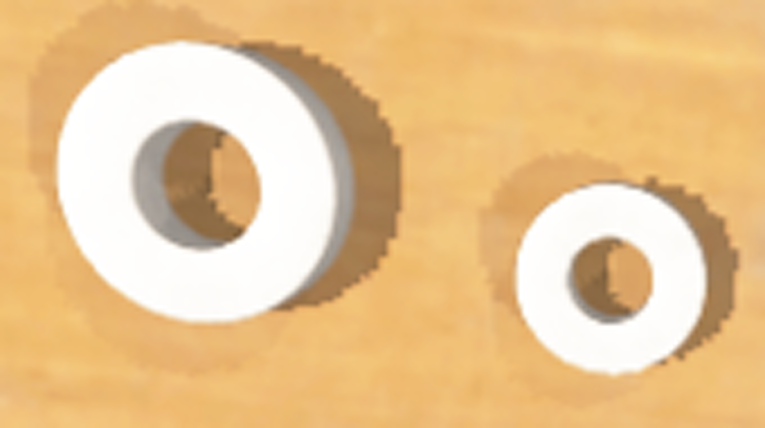

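```bash
python3 - <<'E'
from h import *
s=ctrl.get_state();c=cam("wrist",s)
for z in(0,.03,.06):print(z,w(c,290,92,z),w(c,462,114,z),w(c,40,65,z))
E
python3 -m jog '[{"rot":[0,0,0],"travel":[0.1,-0.06,-0.023],"jaw":-1},{"rot":[0,0,0],"travel":[0.1,-0.058,-0.023],"jaw":-1},{"rot":[0,0,0],"travel":[0.12,0,0],"jaw":-1},{"rot":[0,0,0],"travel":[0.12,0,0],"jaw":-1},{"rot":[0,0,0],"travel":[0.1,0,0],"jaw":-1},{"rot":[0,0,0],"travel":[0,0,0],"jaw":-1},{"rot":[0,0,0],"travel":[0,0,0],"jaw":-1}]'
python3 - <<'E'
from h import *
for n in("wrist","scene"):
    s,c=shot(n,f"pics/{n[0]}3.png")
print(s['position'],R.from_rotvec(s['tool_rot']).as_matrix())
crop("pics/s3.png","pics/c6.png",270,60,470,210,4)
E
```

```text
0 [ 0.5395 -0.0033  0.    ] [ 0.5379 -0.2154  0.    ] [0.5362 0.2934 0.    ]
0.03 [ 0.537  -0.0059  0.03  ] [ 0.5355 -0.2016  0.03  ] [0.5339 0.2675 0.03  ]
0.06 [ 0.5344 -0.0086  0.06  ] [ 0.5331 -0.1877  0.06  ] [0.5316 0.2417 0.06  ]
time: 3.15
position: [0.4507, -0.0065, 0.0607]
tool_rot: [2.162, 0.125, -2.164]
ft_force: [-0.4, -0.2, 0.5]
grip_width: 1.001
[ 0.4518 -0.0065  0.0617] [[ 0.0016  0.1148 -0.9934]
 [-0.0001 -0.9934 -0.1148]
 [-1.      0.0003 -0.0015]]
```

View pics/c6.png

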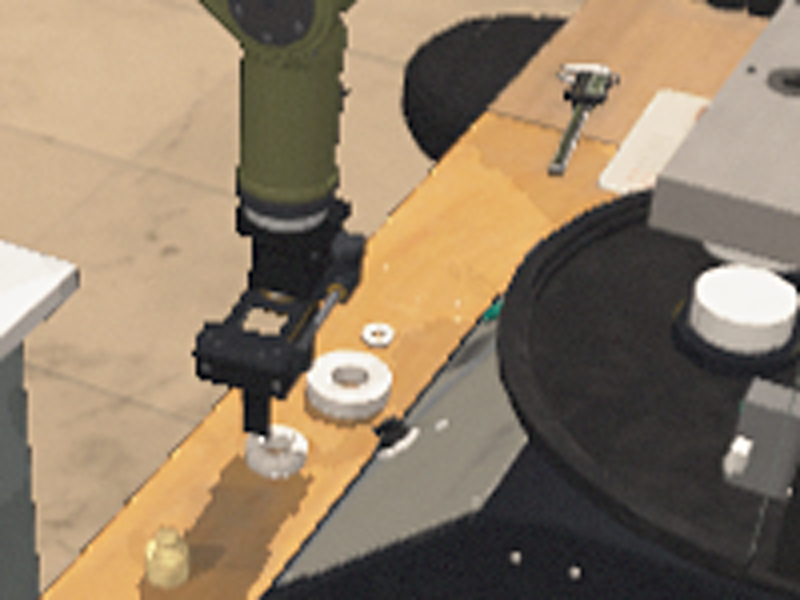

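View pics/w3.png

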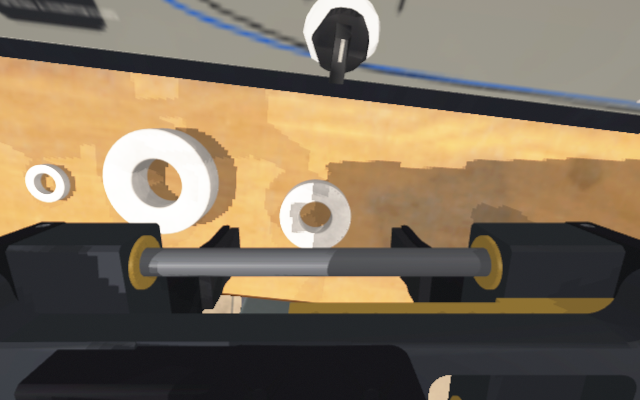

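The ring sits at (315,213), centred between the fingers. I check the fore-aft position from its top edge, at row 181.

Run:
```python
from h import *
s=ctrl.get_state();c=cam("wrist",s)
for x,y in ((.4505,-.0076),(.4515,-.0065)):
    a=np.array([p(c,[x+.026*np.cos(t),y+.026*np.sin(t),.014]) for t in np.linspace(0,6.28,60)]);print(a.min(0),a.max(0))
crop("pics/w3.png","pics/c7.png",260,165,370,255,6)
```

```text
[280.302  184.4278] [351.3074 252.2279]
[278.9227 182.8783] [350.013  250.8468]
```

View pics/c7.png

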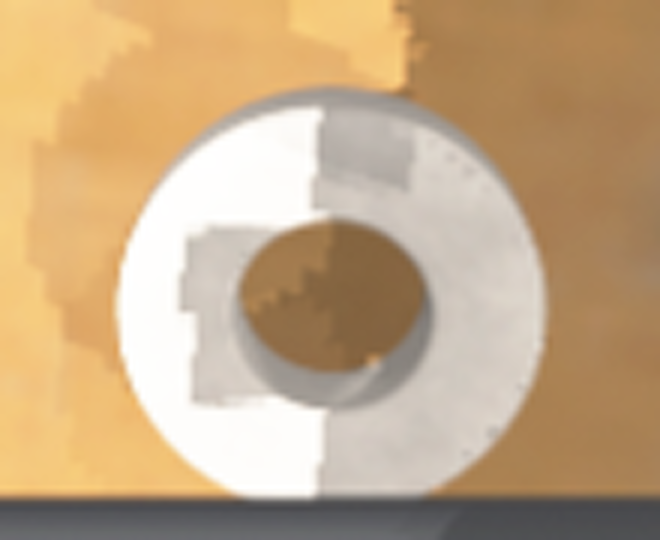

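```bash
python3 -m jog '[{"rot":[0,0,0],"travel":[0.1,0,0],"jaw":-1},{"rot":[0,0,0],"travel":[0.06,0,0],"jaw":-1},{"rot":[0,0,0],"travel":[0.03,0,0],"jaw":-1},{"rot":[0,0,0],"travel":[0,0,0],"jaw":-1},{"rot":[0,0,0],"travel":[0,0,0],"jaw":-1}]'; python3 -m jog '[{"rot":[0,0,0],"travel":[0,0,0],"jaw":1},{"rot":[0,0,0],"travel":[0,0,0],"jaw":1},{"rot":[0,0,0],"travel":[0,0,0],"jaw":1},{"rot":[0,0,0],"travel":[0,0,0],"jaw":1},{"rot":[0,0,0],"travel":[0,0,0],"jaw":1},{"rot":[0,0,0],"travel":[0,0,0],"jaw":1}]' 30
```

```text
time: 3.75
position: [0.4519, -0.0058, 0.0048]
tool_rot: [2.163, 0.125, -2.159]
ft_force: [-0.1, -0.2, -0.4]
grip_width: 0.994
time: 4.35
position: [0.4507, -0.0057, 0.0036]
tool_rot: [2.161, 0.126, -2.161]
ft_force: [-0.2, -0.2, 1.9]
grip_width: 0.588
```

```bash
python3 -m jog '[{"rot":[0,0,0],"travel":[-0.05,0,0],"jaw":1},{"rot":[0,0,0],"travel":[-0.12,0,0],"jaw":1},{"rot":[0,0,0],"travel":[-0.14,0,0],"jaw":1},{"rot":[0,0,0],"travel":[-0.12,0,0],"jaw":1},{"rot":[0,0,0],"travel":[-0.05,0,0],"jaw":1},{"rot":[0,0,0],"travel":[0,0.05,0],"jaw":1},{"rot":[0,0,0],"travel":[0,0.1,0],"jaw":1},{"rot":[0,0,0],"travel":[0,0.13,0],"jaw":1}]'; python3 -m jog '[{"rot":[0,0,0],"travel":[0,0.14,0],"jaw":1},{"rot":[0,0,0],"travel":[0,0.14,0],"jaw":1},{"rot":[0,0,0],"travel":[0,0.14,0],"jaw":1},{"rot":[0,0,0],"travel":[0,0.14,0],"jaw":1},{"rot":[0,0,0],"travel":[0,0.13,-0.03],"jaw":1},{"rot":[0,0,0],"travel":[0,0.1,-0.05],"jaw":1},{"rot":[0,0,0],"travel":[0,0.07,-0.05],"jaw":1},{"rot":[0,0,0],"travel":[0,0,-0.01],"jaw":1}]';python3 -m jog '[{"rot":[0,0,0],"travel":[0,0,0],"jaw":1},{"rot":[0,0,0],"travel":[0,0,0],"jaw":1},{"rot":[0,0,0],"travel":[0,0,0],"jaw":1}]'
python3 - <<'E'
from h import *
s,c=shot("wrist","pics/w4.png")
print(s['position'],R.from_rotvec(s['tool_rot']).as_matrix(),s['ft_force'],s['grip_width'])
E
```

```text
time: 5.15
position: [0.4595, -0.0896, 0.1459]
tool_rot: [2.157, 0.13, -2.162]
ft_force: [0.0, 0.7, -1.8]
grip_width: 0.585
time: 5.95
position: [0.5309, -0.3448, 0.1439]
tool_rot: [2.16, 0.122, -2.167]
ft_force: [0.1, 1.0, -1.6]
grip_width: 0.588
time: 6.25
position: [0.5315, -0.3395, 0.147]
tool_rot: [2.16, 0.128, -2.162]
ft_force: [0.2, 0.1, -1.1]
grip_width: 0.583
[ 0.5315 -0.3395  0.147 ] [[-0.0012  0.1175 -0.9931]
 [ 0.0003 -0.9931 -0.1175]
 [-1.     -0.0005  0.0012]] [ 0.1683  0.1122 -1.121 ] 0.582699137257591
```

View pics/w4.png

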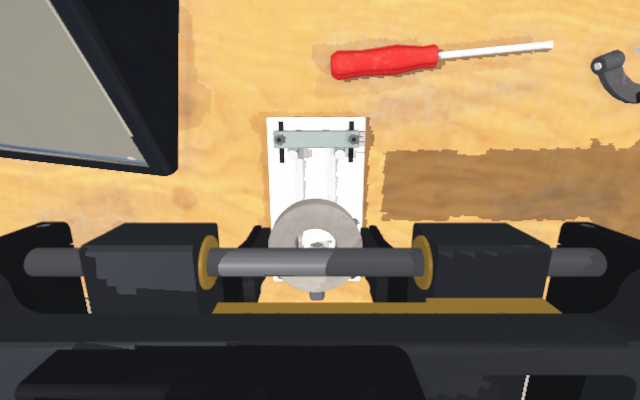

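The ring is held level at columns 269–361, top edge about row 199, with the nest behind it (far corners (266,117) and (368,117)). I measure both.

Run:
```python
from h import *
s=ctrl.get_state();c=cam("wrist",s)
th=np.radians(6.9);Rt=np.array([[np.cos(th),-np.sin(th)],[np.sin(th),np.cos(th)]]);o=np.array([.5335,-.3417])
Q=lambda x,y,z:p(c,[*(Rt@[x,y]+o),z])
for q in((.07,.048,.01),(.07,-.048,.01),(.0345,.022,.03),(.0345,-.022,.03)):print(q,Q(*q))
for d in (0,.001,.002):
    X=s['position']+np.array([d,0,0])
    a=np.array([p(c,[X[0]+.026*np.cos(t),X[1]+.026*np.sin(t),X[2]+.0104]) for t in np.linspace(0,6.28,60)]);print(d,a.min(0),a.max(0))
im=cv2.imread("pics/w4.png")[110:290,250:385];cv2.imwrite("pics/c8.png",cv2.resize(im,None,fx=3.3,fy=3.3,interpolation=cv2.INTER_CUBIC))
```

```text
(0.07, 0.048, 0.01) [266.634  117.4048]
(0.07, -0.048, 0.01) [366.7864 117.1222]
(0.0345, 0.022, 0.03) [293.0313 156.7859]
(0.0345, -0.022, 0.03) [340.6861 156.6598]
0 [266.203  202.8406] [362.2003 292.0771]
0.001 [266.3472 200.993 ] [362.4895 290.4991]
0.002 [266.4919 199.1396] [362.7796 288.9165]
```

View pics/c8.png

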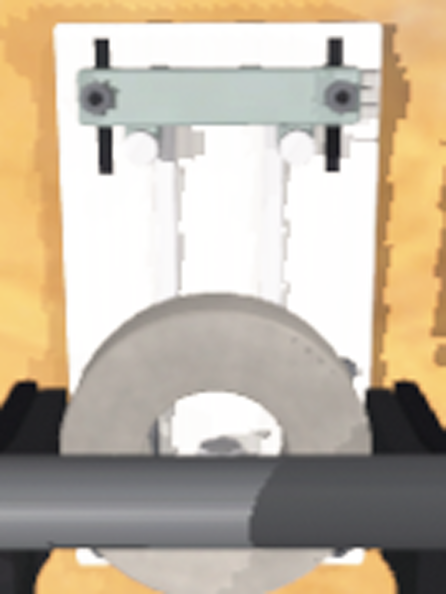

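```bash
python3 -m jog '[{"rot":[0,0,0],"travel":[0.07,0.008,0],"jaw":1},{"rot":[0,0,0],"travel":[0.12,0,0],"jaw":1},{"rot":[0,0,0],"travel":[0.09,0,0],"jaw":1},{"rot":[0,0,0],"travel":[0.05,0,0],"jaw":1},{"rot":[0,0,0],"travel":[0,0,0],"jaw":1},{"rot":[0,0,0],"travel":[0,0,0],"jaw":1},{"rot":[0,0,0],"travel":[0,0,0],"jaw":1}]'
python3 - <<'E'
from h import *
s,c=shot("wrist","pics/w5.png")
print(s['position'],s['ft_force'],s['grip_width'])
th=np.radians(6.9);Rt=np.array([[np.cos(th),-np.sin(th)],[np.sin(th),np.cos(th)]]);o=np.array([.5335,-.3417])
print("nest",Rt.T@(s['position'][:2]-o)*1e3)
Q=lambda x,y,z:p(c,[*(Rt@[x,y]+o),z])
for q in((.07,.048,.01),(.07,-.048,.01),(.0345,.022,.03),(.0345,-.022,.03)):print(q,Q(*q))
im=cv2.imread("pics/w5.png")[60:290,200:430];cv2.imwrite("pics/c9.png",cv2.resize(im,None,fx=2.6,fy=2.6,interpolation=cv2.INTER_CUBIC))
E
```

```text
time: 7.0
position: [0.5339, -0.3435, 0.0507]
tool_rot: [2.163, 0.124, -2.157]
ft_force: [-0.6, -0.4, -1.4]
grip_width: 0.588
[ 0.5339 -0.3435  0.0507] [-0.5796 -0.4026 -1.3861] 0.5882726606229358
nest [ 0.1492 -1.8666]
(0.07, 0.048, 0.01) [237.0351 117.783 ]
(0.07, -0.048, 0.01) [384.8292 117.2458]
(0.0345, 0.022, 0.03) [275.1356 176.8953]
(0.0345, -0.022, 0.03) [346.8114 176.6233]
```

View pics/c9.png

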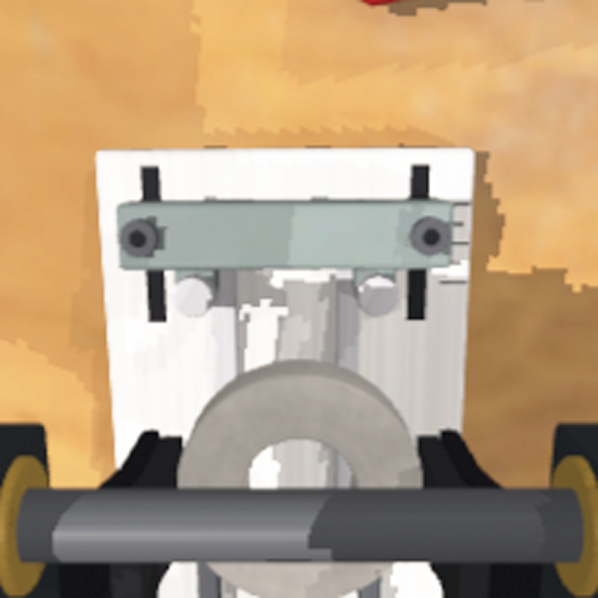

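```bash
python3 -m jog '[{"rot":[0,0,0],"travel":[0,-0.008,0.005],"jaw":1},{"rot":[0,0,0],"travel":[0.03,0,0],"jaw":1},{"rot":[0,0,0],"travel":[0.03,0,0],"jaw":1},{"rot":[0,0,0],"travel":[0.02,0,0],"jaw":1},{"rot":[0,0,0],"travel":[0,0,0],"jaw":1},{"rot":[0,0,0],"travel":[0,0,0],"jaw":1},{"rot":[0,0,0],"travel":[0,0,0],"jaw":1},{"rot":[0,0,0],"travel":[0,0,0],"jaw":1}]'
python3 - <<'E'
from h import *
s,c=shot("wrist","pics/w6.png")
print(s['position'],s['ft_force'],s['grip_width'])
th=np.radians(6.9);Rt=np.array([[np.cos(th),-np.sin(th)],[np.sin(th),np.cos(th)]]);o=np.array([.5335,-.3417])
print("nest",Rt.T@(s['position'][:2]-o)*1e3)
Q=lambda x,y,z:p(c,[*(Rt@[x,y]+o),z])
for q in((.07,.048,.01),(.07,-.048,.01),(.0355,.022,.03),(.0355,-.022,.03)):print(q,Q(*q))
im=cv2.imread("pics/w6.png")[60:290,200:430];cv2.imwrite("pics/c10.png",cv2.resize(im,None,fx=2.6,fy=2.6,interpolation=cv2.INTER_CUBIC))
E
```

```text
time: 7.85
position: [0.5311, -0.3408, 0.0249]
tool_rot: [2.162, 0.126, -2.16]
ft_force: [0.8, 0.0, -3.3]
grip_width: 0.584
[ 0.5311 -0.3408  0.0249] [ 0.8263  0.0442 -3.3107] 0.5840111783966754
nest [-2.3208  1.1554]
(0.07, 0.048, 0.01) [230.7503 112.2471]
(0.07, -0.048, 0.01) [400.9062 111.6092]
(0.0355, 0.022, 0.03) [274.4333 178.6994]
(0.0355, -0.022, 0.03) [357.7719 178.405 ]
```

View pics/c10.png

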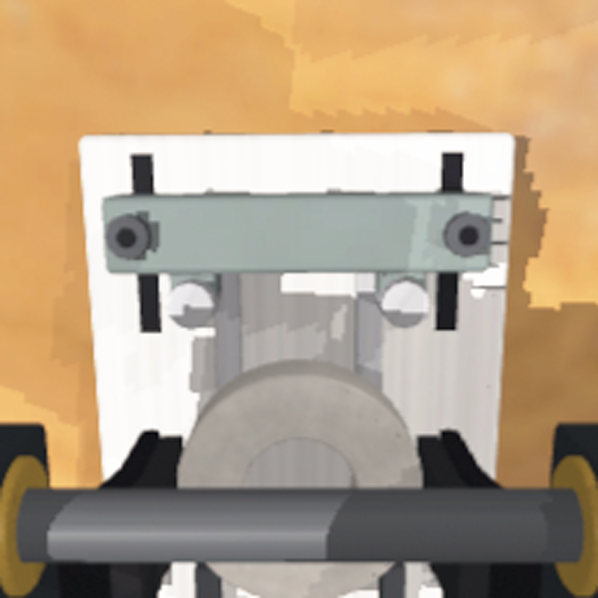

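Ring columns 268–362 (mid 315.4) now match the post midpoint of 314.6, so the ring is centred. I lower it until contact is felt.

```bash
python3 -m jog '[{"rot":[0,0,0],"travel":[0.008,0,-0.002],"jaw":1},{"rot":[0,0,0],"travel":[0.006,0,0],"jaw":1},{"rot":[0,0,0],"travel":[0.004,0,0],"jaw":1},{"rot":[0,0,0],"travel":[0,0,0],"jaw":1},{"rot":[0,0,0],"travel":[0,0,0],"jaw":1}]'
python3 -m jog '[{"rot":[0,0,0],"travel":[0.003,0,0],"jaw":1},{"rot":[0,0,0],"travel":[0,0,0],"jaw":1},{"rot":[0,0,0],"travel":[0,0,0],"jaw":1}]'
```

```text
time: 8.4
position: [0.5313, -0.3406, 0.0191]
tool_rot: [2.161, 0.126, -2.161]
ft_force: [-0.9, -0.1, -2.2]
grip_width: 0.588
time: 8.7
position: [0.5313, -0.3406, 0.0182]
tool_rot: [2.161, 0.126, -2.161]
ft_force: [0.0, -0.4, -2.4]
grip_width: 0.584
```

```bash
python3 -m jog '[{"rot":[0,0,0],"travel":[0.002,0,0],"jaw":1},{"rot":[0,0,0],"travel":[0,0,0],"jaw":1},{"rot":[0,0,0],"travel":[0,0,0],"jaw":1}]'
python3 -m jog '[{"rot":[0,0,0],"travel":[0.002,0,0],"jaw":1},{"rot":[0,0,0],"travel":[0,0,0],"jaw":1},{"rot":[0,0,0],"travel":[0,0,0],"jaw":1}]'
```

```text
time: 9.0
position: [0.5313, -0.3406, 0.0177]
tool_rot: [2.161, 0.126, -2.161]
ft_force: [0.2, -0.1, -1.1]
grip_width: 0.589
time: 9.3
position: [0.5318, -0.3408, 0.0176]
tool_rot: [2.162, 0.125, -2.16]
ft_force: [-0.1, -0.7, 2.2]
grip_width: 0.586
```

```bash
python3 -m jog '[{"rot":[0,0,0],"travel":[0,0,0],"jaw":-0.5},{"rot":[0,0,0],"travel":[0,0,0],"jaw":-0.5},{"rot":[0,0,0],"travel":[0,0,0],"jaw":-0.5},{"rot":[0,0,0],"travel":[0,0,0],"jaw":-0.5},{"rot":[0,0,0],"travel":[-0.04,0,0],"jaw":-0.5},{"rot":[0,0,0],"travel":[-0.1,0,0],"jaw":-0.5},{"rot":[0,0,0],"travel":[-0.15,0,0],"jaw":-0.5},{"rot":[0,0,0],"travel":[-0.1,0,0],"jaw":-0.5}]'
python3 -m jog '[{"rot":[0,0,0],"travel":[0,0,0.12],"jaw":1},{"rot":[0,0,0],"travel":[0,0,0.14],"jaw":1},{"rot":[0,0,0],"travel":[0,0,0.12],"jaw":1},{"rot":[0,0,0],"travel":[0,0,0.04],"jaw":1},{"rot":[0,0,0],"travel":[0,0,0],"jaw":1},{"rot":[0,0,0],"travel":[0,0,0],"jaw":1},{"rot":[0,0,0],"travel":[0,0,0],"jaw":1}]'
python3 - <<'E'
from h import *
s,c=shot("wrist","pics/w7.png")
print(s['position'],s['ft_force'],s['grip_width'],R.from_rotvec(s['tool_rot']).as_matrix())
E
```

```text
time: 10.1
position: [0.5324, -0.3409, 0.1379]
tool_rot: [2.163, 0.124, -2.157]
ft_force: [1.0, 0.6, -0.2]
grip_width: 0.753
time: 10.8
position: [0.4082, -0.3545, 0.1344]
tool_rot: [2.162, 0.129, -2.158]
ft_force: [-0.7, 0.2, 0.3]
grip_width: 0.195
[ 0.4082 -0.3545  0.1344] [-0.688   0.195   0.3374] 0.19476291762449502 [[ 0.0015  0.1187 -0.9929]
 [ 0.     -0.9929 -0.1187]
 [-1.      0.0002 -0.0015]]
```

View pics/w7.png

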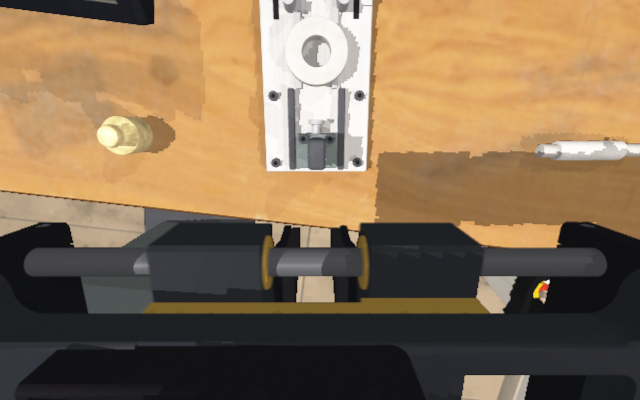

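Run:
```python
from h import *
im=cv2.imread("pics/w7.png")[0:178,255:380];cv2.imwrite("pics/c11.png",cv2.resize(im,None,fx=3.3,fy=3.3,interpolation=cv2.INTER_CUBIC))
im=cv2.imread("pics/w7.png")[110:175,265:375];cv2.imwrite("pics/c12.png",cv2.resize(im,None,fx=7,fy=7,interpolation=cv2.INTER_CUBIC))
s=ctrl.get_state();c=cam("wrist",s)
th=np.radians(6.9);Rt=np.array([[np.cos(th),-np.sin(th)],[np.sin(th),np.cos(th)]]);o=np.array([.5335,-.3412])
Q=lambda x,y,z:p(c,[*(Rt@[x,y]+o),z])
for q in((-.105,.048,.01),(-.105,-.048,.01),(-.056-.027+.012,0,.063),(-.056-.027-.012,0,.063)):print(q,Q(*q))
a=np.array([Q(-.002+.026*np.cos(t),.026*np.sin(t),.028) for t in np.linspace(0,6.28,60)]);print(a.min(0),a.max(0))
```

```text
(-0.105, 0.048, 0.01) [266.4441 171.8294]
(-0.105, -0.048, 0.01) [366.678  171.7153]
(-0.07100000000000001, 0, 0.063) [316.8661 138.1764]
(-0.095, 0, 0.063) [316.8564 169.591 ]
[284.826   14.2178] [348.4978  83.787 ]
```

View pics/c11.png

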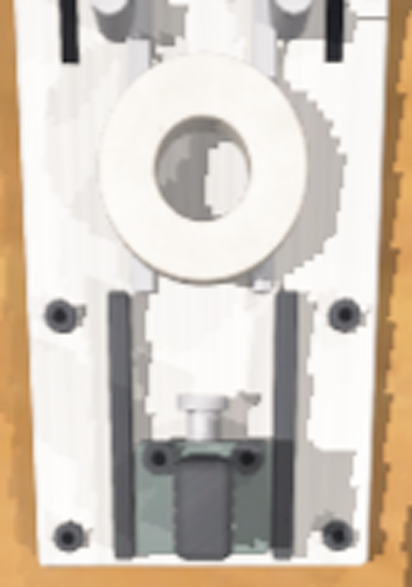

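View pics/c12.png

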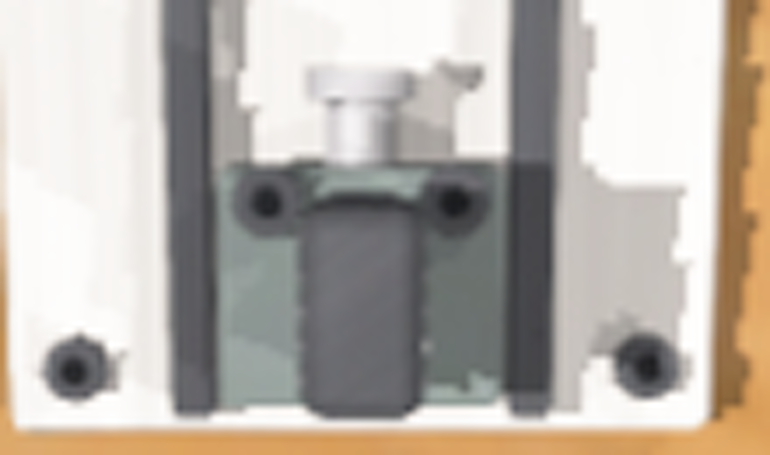

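The ring lies flat on the rails, centred between the posts at cols 285–348, and the fingers are clear of it. The clamp tab top is at (316, 140–169), with its nose tip near nest x −57. I lower the closed fingers behind the tab.

```bash
python3 -m jog '[{"rot":[0,0,0],"travel":[0.08,0.006,0],"jaw":1},{"rot":[0,0,0],"travel":[0.12,0,0],"jaw":1},{"rot":[0,0,0],"travel":[0.09,0,0],"jaw":1},{"rot":[0,0,0],"travel":[0.025,0,0],"jaw":1},{"rot":[0,0,0],"travel":[0,0,0],"jaw":1},{"rot":[0,0,0],"travel":[0,0,0],"jaw":1},{"rot":[0,0,0],"travel":[0,0,0],"jaw":1},{"rot":[0,0,0],"travel":[0,0,0],"jaw":1}]'
python3 - <<'E'
from h import *
s,c=shot("wrist","pics/w8.png");shot("scene","pics/s8.png")
print(s['position'],s['ft_force'],s['grip_width'])
crop("pics/s8.png","pics/c13.png",230,180,370,285,5.5)
E
```

```text
time: 11.65
position: [0.4073, -0.3577, 0.041]
tool_rot: [2.162, 0.124, -2.158]
ft_force: [-0.1, -0.9, 0.6]
grip_width: 0.005
[ 0.4073 -0.3577  0.041 ] [-0.0754 -0.9236  0.6191] 0.004889042816914053
```

View pics/c13.png

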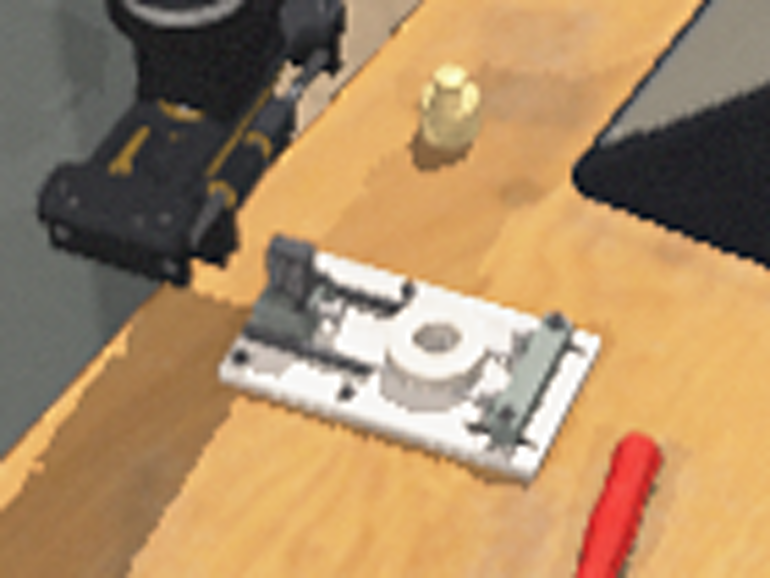

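View pics/w8.png

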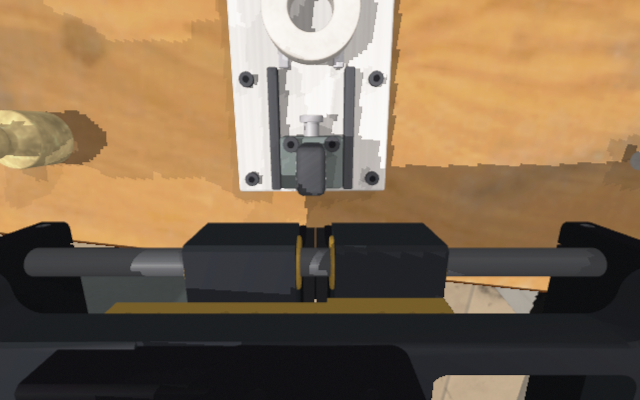

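The closed fingers, at column 316, sit behind the tab at column 312. I advance with a slight y correction.

```bash
python3 -m jog '[{"rot":[0,0,0],"travel":[0,-0.003,-0.02],"jaw":1},{"rot":[0,0,0],"travel":[0,0,-0.02],"jaw":1},{"rot":[0,0,0],"travel":[0,0,-0.01],"jaw":1},{"rot":[0,0,0],"travel":[0,0,0],"jaw":1},{"rot":[0,0,0],"travel":[0,0,0],"jaw":1}]'
python3 -m jog '[{"rot":[0,0,0],"travel":[0,0,-0.01],"jaw":1},{"rot":[0,0,0],"travel":[0,0,-0.01],"jaw":1},{"rot":[0,0,0],"travel":[0,0,-0.01],"jaw":1},{"rot":[0,0,0],"travel":[0,0,-0.01],"jaw":1}]'
python3 -m jog '[{"rot":[0,0,0],"travel":[0,0,-0.01],"jaw":1},{"rot":[0,0,0],"travel":[0,0,-0.01],"jaw":1},{"rot":[0,0,0],"travel":[0,0,-0.01],"jaw":1},{"rot":[0,0,0],"travel":[0,0,-0.01],"jaw":1}]'
```

```text
time: 12.25
position: [0.4212, -0.3543, 0.0394]
tool_rot: [2.161, 0.127, -2.162]
ft_force: [0.6, 0.1, 0.0]
grip_width: 0.006
time: 12.65
position: [0.43, -0.3534, 0.0393]
tool_rot: [2.156, 0.126, -2.169]
ft_force: [-8.6, 0.4, 4.8]
grip_width: 0.005
time: 13.05
position: [0.4415, -0.352, 0.0392]
tool_rot: [2.155, 0.126, -2.17]
ft_force: [-7.9, 0.5, 6.4]
grip_width: 0.007
```

```bash
python3 -m jog '[{"rot":[0,0,0],"travel":[0,0,-0.01],"jaw":1},{"rot":[0,0,0],"travel":[0,0,-0.01],"jaw":1},{"rot":[0,0,0],"travel":[0,0,-0.01],"jaw":1},{"rot":[0,0,0],"travel":[0,0,0],"jaw":1}]'
python3 -m jog '[{"rot":[0,0,0],"travel":[0,0,-0.008],"jaw":1},{"rot":[0,0,0],"travel":[0,0,-0.008],"jaw":1},{"rot":[0,0,0],"travel":[0,0,-0.008],"jaw":1},{"rot":[0,0,0],"travel":[0,0,0],"jaw":1}]'
python3 - <<'E'
from h import *
s,c=shot("wrist","pics/w9.png")
print(s['position'],s['ft_force'],s['grip_width'])
im=cv2.imread("pics/w9.png")[0:230,210:420];cv2.imwrite("pics/c14.png",cv2.resize(im,None,fx=2.6,fy=2.6,interpolation=cv2.INTER_CUBIC))
E
```

```text
time: 13.45
position: [0.4511, -0.3509, 0.0392]
tool_rot: [2.156, 0.126, -2.168]
ft_force: [-7.0, 0.3, 4.4]
grip_width: 0.008
time: 13.85
position: [0.458, -0.3501, 0.0391]
tool_rot: [2.156, 0.126, -2.169]
ft_force: [-7.1, -0.2, 4.0]
grip_width: 0.009
[ 0.458  -0.3501  0.0391] [-7.0817 -0.18    4.0461] 0.008737684162478492
```

View pics/c14.png

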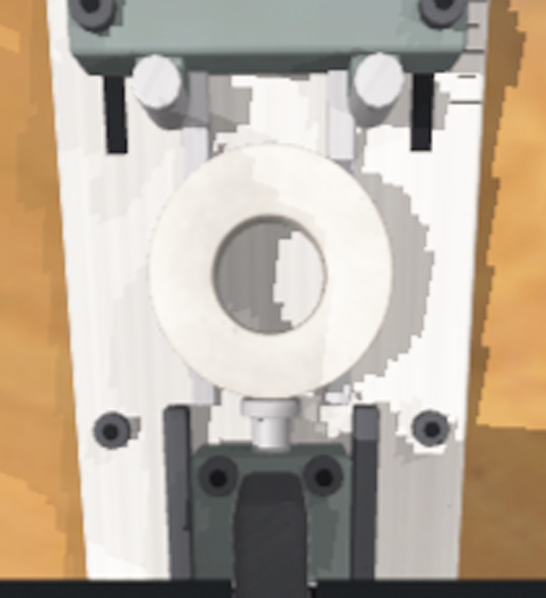

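The view shows the nose at crop (270,400) about to touch the ring at (270,272), with the posts at (157,80) and (379,80), so 16–19 mm to go. I push on gently.

```bash
python3 -m jog '[{"rot":[0,0,0],"travel":[0,0,-0.008],"jaw":1},{"rot":[0,0,0],"travel":[0,0,-0.008],"jaw":1},{"rot":[0,0,0],"travel":[0,0,-0.008],"jaw":1},{"rot":[0,0,0],"travel":[0,0,-0.008],"jaw":1},{"rot":[0,0,0],"travel":[0,0,-0.008],"jaw":1},{"rot":[0,0,0],"travel":[0,0,0],"jaw":1}]'
python3 - <<'E'
from h import *
s,c=shot("wrist","pics/w10.png")
print(s['position'],s['ft_force'],s['grip_width'])
im=cv2.imread("pics/w10.png")[0:230,210:420];cv2.imwrite("pics/c15.png",cv2.resize(im,None,fx=2.6,fy=2.6,interpolation=cv2.INTER_CUBIC))
E
```

```text
time: 14.5
position: [0.4699, -0.3486, 0.0391]
tool_rot: [2.156, 0.126, -2.169]
ft_force: [-6.9, 1.0, 5.1]
grip_width: 0.009
[ 0.4699 -0.3486  0.0391] [-6.8661  0.9617  5.1212] 0.008667448876439313
```

View pics/c15.png

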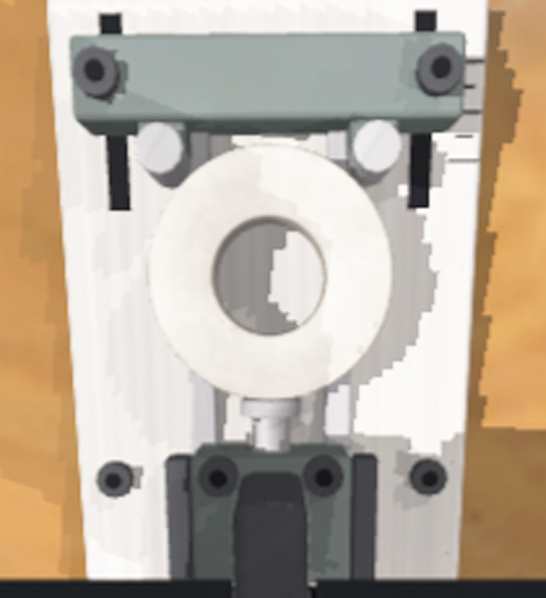

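The ring now sits at (270,272) with the posts at (161,148) and (376,148), so about 4–5 mm to go. I take fine steps.

```bash
python3 -m jog '[{"rot":[0,0,0],"travel":[0,0,-0.005],"jaw":1},{"rot":[0,0,0],"travel":[0,0,-0.005],"jaw":1},{"rot":[0,0,0],"travel":[0,0,0],"jaw":1}]'
for i in 1; do python3 -m jog '[{"rot":[0,0,0],"travel":[0,0,-0.003],"jaw":1},{"rot":[0,0,0],"travel":[0,0,0],"jaw":1}]'; done
python3 -m jog '[{"rot":[0,0,0],"travel":[0,0,-0.003],"jaw":1},{"rot":[0,0,0],"travel":[0,0,0],"jaw":1}]'
python3 -m jog '[{"rot":[0,0,0],"travel":[0,0,-0.003],"jaw":1},{"rot":[0,0,0],"travel":[0,0,0],"jaw":1}]'
python3 - <<'E'
from h import *
s,c=shot("wrist","pics/w11.png")
im=cv2.imread("pics/w11.png")[0:230,210:420];cv2.imwrite("pics/c16.png",cv2.resize(im,None,fx=2.6,fy=2.6,interpolation=cv2.INTER_CUBIC))
E
```

```text
time: 14.85
position: [0.4726, -0.3483, 0.0391]
tool_rot: [2.155, 0.126, -2.17]
ft_force: [-8.1, 0.5, 4.8]
grip_width: 0.005
time: 15.05
position: [0.4733, -0.3482, 0.0391]
tool_rot: [2.155, 0.126, -2.17]
ft_force: [-8.0, 0.4, 4.8]
grip_width: 0.002
time: 15.25
position: [0.4739, -0.3481, 0.0391]
tool_rot: [2.155, 0.126, -2.171]
ft_force: [-8.6, 1.5, 5.5]
grip_width: 0.001
time: 15.45
position: [0.4745, -0.3481, 0.0391]
tool_rot: [2.154, 0.126, -2.172]
ft_force: [-8.5, 0.9, 5.4]
grip_width: 0.009
```

View pics/c16.png

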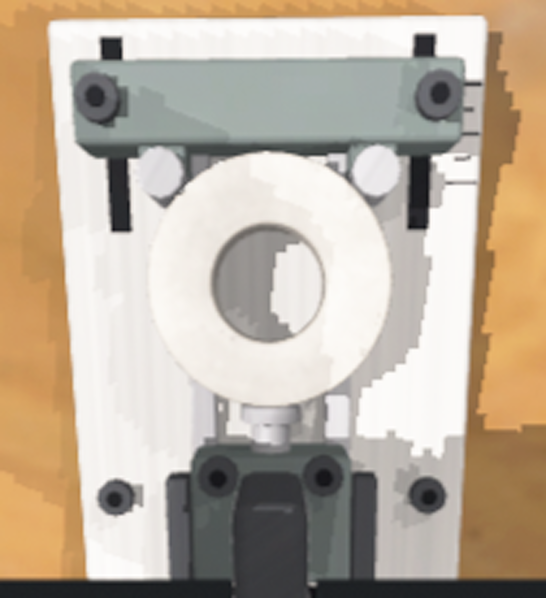

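The ring now bears on both posts at (162,172) and (376,170). It has shifted about 8 px back relative to the fingers, so the spring is compressed about 1.5 mm. The force, which was 7 N free, is starting to rise. About 2 mm more.

```bash
python3 -m jog '[{"rot":[0,0,0],"travel":[0,0,-0.003],"jaw":1},{"rot":[0,0,0],"travel":[0,0,0],"jaw":1}]'
python3 -m jog '[{"rot":[0,0,0],"travel":[0,0,-0.003],"jaw":1},{"rot":[0,0,0],"travel":[0,0,0],"jaw":1},{"rot":[0,0,0],"travel":[0,0,0],"jaw":1}]'
python3 - <<'E'
from h import *
F=[];
for i in range(4):
    s,c=shot("wrist","pics/w12.png");F.append(s['ft_force'])
print(np.array(F),s['position'])
im=cv2.imread("pics/w12.png")[0:230,210:420];cv2.imwrite("pics/c17.png",cv2.resize(im,None,fx=2.6,fy=2.6,interpolation=cv2.INTER_CUBIC))
E
```

```text
time: 15.7
position: [0.475, -0.348, 0.0391]
tool_rot: [2.153, 0.126, -2.172]
ft_force: [-9.7, 1.0, 7.2]
grip_width: 0.001
time: 16.0
position: [0.4755, -0.348, 0.039]
tool_rot: [2.153, 0.126, -2.173]
ft_force: [-11.4, 1.1, 7.2]
grip_width: 0.005
[[-11.3542   1.1403   7.1641]
 [-10.7691   0.5735   7.2656]
 [-10.6082   0.0655   7.5962]
 [-10.7794   1.3077   7.5301]] [ 0.4755 -0.348   0.039 ]
```

View pics/c17.png

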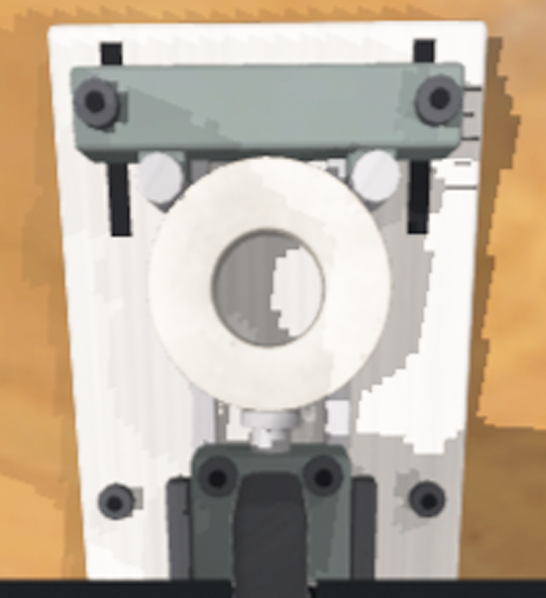

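Ring shift (12 px, 2.6 mm) and force rise (about 3.9 N) agree. One more small step to about 5 N.

```bash
python3 -m jog '[{"rot":[0,0,0],"travel":[0,0,-0.002],"jaw":1},{"rot":[0,0,0],"travel":[0,0,-0.002],"jaw":1},{"rot":[0,0,0],"travel":[0,0,0],"jaw":1},{"rot":[0,0,0],"travel":[0,0,0],"jaw":1}]'
python3 - <<'E'
from h import *
F=[];
for i in range(4):
    s,c=shot("wrist","pics/w13.png");F.append(s['ft_force'])
print(np.array(F).mean(0),s['position'])
im=cv2.imread("pics/w13.png")[0:230,210:420];cv2.imwrite("pics/c18.png",cv2.resize(im,None,fx=2.6,fy=2.6,interpolation=cv2.INTER_CUBIC))
E
```

```text
time: 16.6
position: [0.4762, -0.3479, 0.039]
tool_rot: [2.152, 0.126, -2.174]
ft_force: [-13.5, 1.3, 8.4]
grip_width: 0.004
[-12.3403   0.8758   8.1167] [ 0.4762 -0.3479  0.039 ]
```

View pics/c18.png

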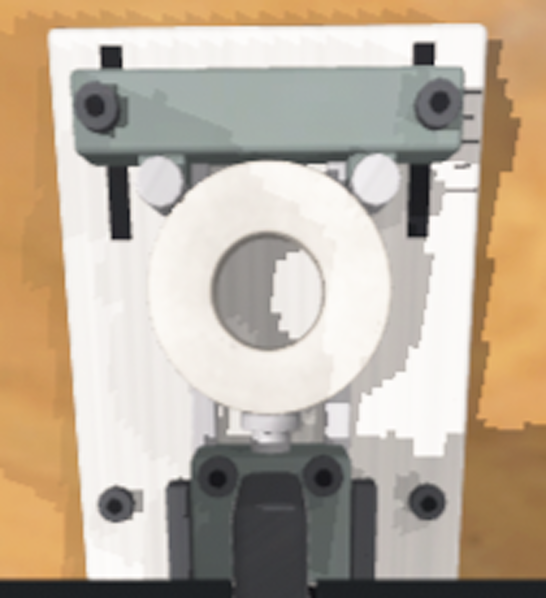

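Both readings give about 5.2 N, or 3.4 mm. I back off straight, then rise and look.

```bash
python3 -m jog '[{"rot":[0,0,0],"travel":[0,0,0.005],"jaw":1},{"rot":[0,0,0],"travel":[0,0,0.01],"jaw":1},{"rot":[0,0,0],"travel":[0,0,0.03],"jaw":1},{"rot":[0,0,0],"travel":[0,0,0.06],"jaw":1},{"rot":[0,0,0],"travel":[-0.06,0,0.08],"jaw":1},{"rot":[0,0,0],"travel":[-0.1,0,0.03],"jaw":1},{"rot":[0,0,0],"travel":[-0.1,0,0],"jaw":1},{"rot":[0,0,0],"travel":[0,0,0],"jaw":1}]'
python3 -m jog '[{"rot":[0,0,0],"travel":[0,0,0],"jaw":1},{"rot":[0,0,0],"travel":[0,0,0],"jaw":1},{"rot":[0,0,0],"travel":[0,0,0],"jaw":1},{"rot":[0,0,0],"travel":[0,0,0],"jaw":1},{"rot":[0,0,0],"travel":[0,0,0],"jaw":1},{"rot":[0,0,0],"travel":[0,0,0],"jaw":1}]'
python3 - <<'E'
from h import *
s,c=shot("wrist","pics/w14.png");shot("scene","pics/s14.png");shot("top","pics/t14.png")
print(s['position'],s['ft_force'])
im=cv2.imread("pics/w14.png")[0:190,250:390];cv2.imwrite("pics/c19.png",cv2.resize(im,None,fx=3.1,fy=3.1,interpolation=cv2.INTER_CUBIC))
crop("pics/s14.png","pics/c20.png",230,180,370,285,5.5)
E
```

```text
time: 17.6
position: [0.42, -0.357, 0.1223]
tool_rot: [2.166, 0.118, -2.151]
ft_force: [0.6, -0.6, -0.0]
grip_width: 0.006
time: 18.2
position: [0.4176, -0.3546, 0.1172]
tool_rot: [2.161, 0.127, -2.162]
ft_force: [-0.2, -0.5, -0.8]
grip_width: 0.005
[ 0.4176 -0.3546  0.1172] [-0.2498 -0.5342 -0.7718]
```

View pics/c19.png

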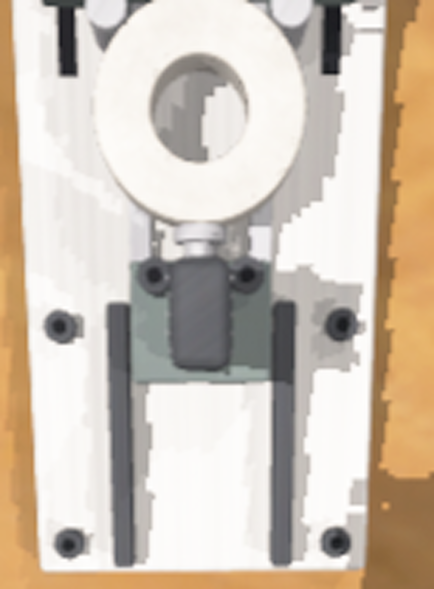

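View pics/c20.png

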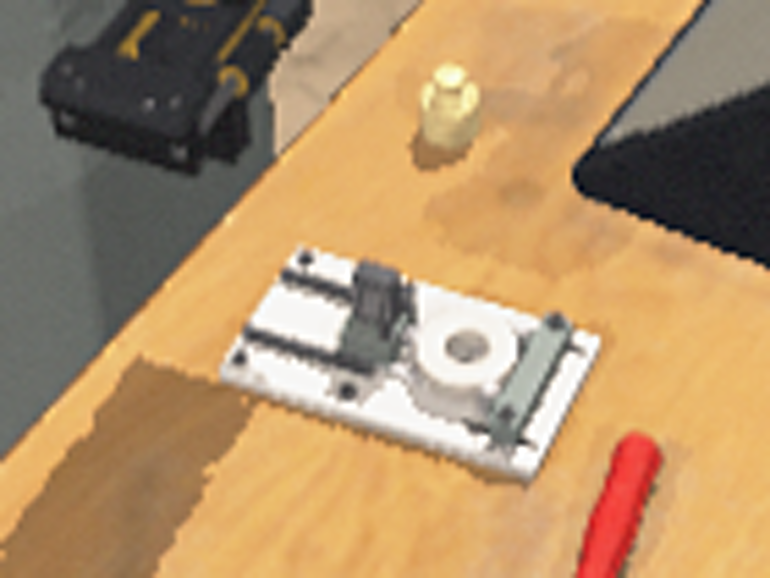

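View pics/t14.png

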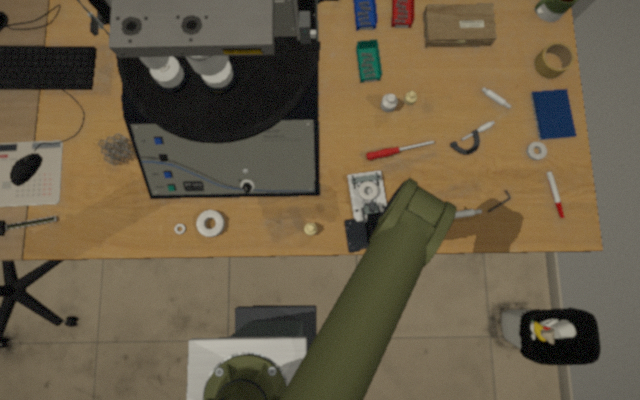

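Run:
```python
from h import *
s=ctrl.get_state();c=cam("wrist",s)
th=np.radians(6.9);Rt=np.array([[np.cos(th),-np.sin(th)],[np.sin(th),np.cos(th)]]);o=np.array([.5335,-.3412])
f=lambda u,v,z:print((Rt.T@(w(c,250+u/3.1,v/3.1,z)[:2]-o))*1e3)
print("tab back/front");f(201,369,.063);f(201,262,.063)
print("base rear corners");f(45,570,.01);f(365,570,.01)
print("ring left/right/rear");f(95,110,.028);f(306,110,.028);f(200,222,.028)
print("block front/back");f(200,264,.030);f(200,382,.03);print("posts");f(107,8,.03);f(292,6,.03)
```

```text
tab back/front
[-47.697   -0.0839]
[-25.1747  -0.1657]
base rear corners
[-103.8846   46.0059]
[-104.2062  -47.9964]
ring left/right/rear
[13.8906 25.5894]
[ 13.6973 -25.8863]
[-11.6452   0.0707]
block front/back
[-21.7804   0.1062]
[-50.5167   0.2182]
posts
[35.2018 21.8575]
[ 35.4526 -21.8411]
```

```bash
python3 -c "
from bench import ctrl
print(ctrl.get_state()['time']);print(ctrl.close_job())"
```

```text
18.35
the job is handed in; nothing more can be done
None
```

The big ring is clamped in the nest: it lies flat on the two rails, with both posts and the spring nose bearing on it. I handed the job in at 18.35 s, with the gripper clear and touching nothing.

I set the 52 mm ring on the rails and let go. Then I pushed the clamp tab from behind with the fingers shut until the ring was against the posts and the nose was pressed in.

| Check | Result |
|---|---|
| Push force at the end | about 12.4 N, against about 7 N while sliding freely, so about 5.3 N of spring force |
| Nose compression, from the ring's shift in the wrist picture during the push | about 3.4 mm of its 8 mm |
| Nose compression, from clamp and ring positions after backing off | about 2.9 mm, within the camera's accuracy of about 1 mm |
| Ring centre in the nest | x +13.5 to +14 mm, y within 0.2 mm of centre |
| Clamp after backing off | no sign of the spring pushing it back |

The clamp's friction measured nearer 7 N than the stated 8 N, so I stopped at about 5 N of spring force.

The small ring and the weight look unmoved in the top view. The arm hid part of the plug gauge in that last picture, so I could not fully check it, but nothing went near it.

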